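# Close the bench centrifuge, set its speed selector by clicks and start it

### The job

The small centrifuge is loaded: push its lid fully shut, and with a fingertip push the pointer of the speed selector round to the fifth click, counted clockwise from off (the open ring mark at the left end of the scale). When both are done, press the start button in and let it come out again. Push and press only: do not take the lid or the pointer between the fingers, lift nothing, and leave the glassware and other things around it where they stand.

Things in the scene. Friction and masses are not known exactly. Their poses are not given: they have to be found in the camera images.
- centrifuge: White bench centrifuge, fixed, 275 mm deep (x), 190 wide (y), deck under the lid 95 high. Origin: centre of its underside; x points to the rear (hinge side), y to the operator's left. In front a control panel rises to the rear at 0.2 rad, from z = 61 mm at x = -137 to z = 87 mm at x = -3; behind it the rotor bowl under the lid.
- lid (a joint): Lid in rad: 0 fully shut and level, 1.0 to 1.3 standing open at the start. Grey frame 8 mm thick, 182 wide, reaching 140 forward from the hinge, with a low clear dome 105 across (12 mm proud, its centre 68 from the hinge) and an 8 mm finger lip in front. The stiff hinge keeps it where it is left; 1 to 3 N near its front edge, on its outside (rear and upper) face, moves it.
- lid_front (a point): A point on the outer (upper) face of the lid, midway across, 10 mm behind the front edge of the frame. Axes of the lid: x points from the front edge towards the hinge, z out of the outer face.
- lid_hinge (a point): A point on the lid's hinge axis, midway across; the axis runs along y and lies 8 mm below the plane of the lid's outer face and 130 mm from lid_front.
- selector (a joint): Speed selector, rad, growing clockwise seen from above. 8 places, a click every 0.524 rad (30 deg): 0 is off, 0.524 the first click, 2.618 the fifth, 3.665 the last; stops at both ends. A spring roller draws it into the places: some 0.6 of the way to the next it jumps on by itself. About 3 N at the pointer's end moves it off a place. Starts at off, the first or the second click.
- selector_axis (a point): Where the selector's axis meets the panel. Axes turn with the knob: z out of the panel, x along the pointer. Black hub 40 mm across, 18 high; bar pointer 12 wide, 4 to 26 mm above the panel, reaching 40 mm from the axis (20 on the blunt side), white line on top near the pointing end. Panel marks 48 mm from the axis: an open ring at off, a bar at each of 7 clicks. Nothing else stands within 60 mm.
- selector_nose (a point): A point inside the pointer, 30 mm from the axis towards its pointing end, 15 mm above the panel. x outward along the pointer, y to its anticlockwise flank, z out of the panel. At off the pointer points to the left and slightly to the operator: 105 degrees anticlockwise of straight up the panel (the centrifuge's x).
- start (a joint): Start push button, grey, 26 mm across, in a black collar; m, 0 out, 0.005 fully in. A spring pushes it out again; about 4 N presses it fully in.
- start_top (a point): Centre of the button's top face, 17 mm above the panel (12 mm when fully in); z out of the panel. It lies to the right of the selector and nearer the operator.
- vial_1: Bystander: small clear vial with a white cap, 21 mm across, 49 mm high, standing close by the centrifuge's left flank. Origin: centre of its underside.
- vial_2: Bystander: small vial with a blue cap, 21 mm across, 49 mm high, standing close by the right flank. Origin: centre of its underside.
- vial_3: Bystander: small amber vial with a black cap, 21 mm across, 49 mm high, standing close by the left flank. Origin: centre of its underside.
- beaker_1: Bystander: glass beaker, 72 x 82 mm, 92 mm high. Origin: centre of its underside.
- amber_bottle: Bystander: amber bottle with a black cap, 62 mm across, 126 mm high. Origin: centre of its underside.
- blue_cap_bottle: Bystander: clear bottle with a blue cap, 56 mm across, 101 mm high. Origin: centre of its underside.
- test_tube_rack: Bystander: empty blue test tube rack, 60 x 190 mm, 76 mm high. Origin: centre of its underside.
- timer: Bystander: flat white bench timer, 62 x 66 mm, 19 mm high. Origin: centre of its underside.

How it is judged (in metres and radians):
On the way, in this order (a step that is already met when the one before it is completed fails the run):
1. the lid is shut and the selector stands in its fifth place (value of joint lid below 0.04 rad and value of joint selector between 2.468 and 2.768 rad), for 0.3 s.
2. the start button is pressed in, lid shut and selector still in its fifth place (all of step 1 and value of joint start above 0.0035 m), for 0.1 s.
At the end, for the whole second after the job is handed in: Lid shut (within 0.04 rad), selector at rest in its fifth place (2.618 within 0.15 rad), start button pressed (3.5 mm or more) after both and out again (within 1 mm), every bystander within 20 mm of where it stood (all of step 1 and value of joint start below 0.001 m and velocity of joint selector between -0.1 and 0.1 rad/s and distance of each of vial_1, vial_2, vial_3, beaker_1, amber_bottle, blue_cap_bottle, test_tube_rack, timer from where it was at the start of the episode below 0.02 m); the robot touches nothing.
It fails at once if the start button is pressed while the lid is open or the selector is not in its fifth place (value of joint start above 0.003 m and not (value of joint lid below 0.08 rad and value of joint selector between 2.358 and 2.878 rad)).
It fails at once if the pointer is taken between the fingers (y of the grasp point in the frame of selector_nose between -0.009 and 0.009 m and z of the grasp point in the frame of selector_nose between -0.015 and 0.02 m and x of the grasp point in the frame of selector_nose between -0.055 and 0.018 m).
It fails at once if the lid is taken between the fingers (z of the grasp point in the frame of lid_front between -0.011 and 0.001 m and x of the grasp point in the frame of lid_front between -0.022 and 0.12 m and y of the grasp point in the frame of lid_front between -0.1 and 0.1 m).
It fails at once if a thing standing around is pushed away, lifted or knocked over (distance of any of vial_1, vial_2, vial_3, beaker_1, amber_bottle, blue_cap_bottle, test_tube_rack, timer from where it was at the start of the episode above 0.02 m or angle between any of vial_1, vial_2, vial_3, beaker_1, amber_bottle, blue_cap_bottle, test_tube_rack, timer's own z axis and vertical above 0.3 rad).
It also fails if it takes over 53 s, if anything falls off the work surface, if the arm or the gripper's body presses on something with over 40 N, if the wrist force passes 120 N, or if a joint passes its speed limit or range.

### The arm

A 6-joint arm with a two-finger parallel gripper is mounted at the origin on a cart in front of the work surface, level with it; the furniture and walls round the work are solid. World frame = base frame: x ahead of the robot, y to its left, z up, the work surface at z = 0. Lengths are in m, angles in degrees, forces in N, time in s.
With the tool pointing down it reaches from about 0.4 to 0.825 m from the base axis. Payload 7 kg.
Tool frame: the origin (TCP) lies midway between the tips of the shut fingers; the grasp point (between the pads) lies 19 mm behind it; z points along the fingers, y is the direction in which the jaws open and shut (so a half turn about z gives the same grasp; the last joint's range is limited). The gripper opens to 88 mm and grips with 3 to 60 N. Pads are 19 mm wide; open, the fingers measure 130 mm over their backs; the gripper's body (78 mm by 193 mm) begins 47 mm behind the grasp point.
Start: joints at [-51.389, 20.546, 0.682, 0, -70.136, -16.507], TCP at [0.254, -0.625, 0.199] pointing down, gripper open.
Joint ranges: [-176.03, 176.03], [-82.01, 121.73], [-58.28, 71.71], [-173.87, 95.51], [-174.79, -0.11], [-173.66, 173.66]. Speed limits (degrees/s): [136.94, 136.94, 172.46, 180, 180, 180].

### API

Orientations are given as a 3x3 rotation matrix whose columns are the frame's x, y, z axes.
In Python, from rig import robot gives the robot as it stands. Calls block until the motion is done:
- robot.goto(position, orientation): joint-space move of the TCP to a pose.
- robot.servo_line(position, ori=None, speed=0.15): straight line of the TCP; ori=None keeps the orientation; speed is the mean speed in m/s.
- robot.movej(angles): joint-space move.
- robot.move_gripper(opening): opening from 0.0 (shut) to 1.0 (fully open); the grip force is fixed at half the most; returns when the fingers have stopped.
- robot.dwell(seconds).
- robot.ik(position, orientation): joint angles nearest the present ones, or None.
- robot.grab_frame(name): name is "scene" or "top"; returns (picture, depth): 480x640x3 uint8, red, green, blue; 480x640 float32, m along the optical axis (not along the pixel's ray), 0 where there is no reading.
- robot.camera_info(name): a dict with "vfov" (degrees; the focal length in pixels is half the picture's height over the tangent of half this angle, whatever the lens; pixels are square), "cx", "cy" (the principal point, pixels), "view" (4x4, takes a point from world to camera coordinates). Camera axes: x right, y down, z forward; pixel columns grow to the right and rows downward; lengths in m; the calibration is good to about 2 mm. A picture is of the moment at which its call begins. camera_info takes no time and is no camera call.
A pose or a line that the arm cannot do raises robot.Unreachable and nothing moves.
- robot.job_done(): hands the job in, once; it reports no verdict.
Readings, each from a call of its own:
- robot.read_t(): time.
- robot.read_qpos(): joint angles.
- robot.read_qvel(): joint speeds.
- robot.read_effort(): joint torques, N m.
- robot.read_position(): TCP position.
- robot.read_tcp_rot(): TCP orientation.
- robot.read_force(): force on the tool from outside, world axes, zero at the start.
- robot.read_ft_torque(): the same for the moment, N m.
- robot.read_grip_width(): opening from 0.0 (shut) to 1.0 (fully open).
Only numpy, scipy, OpenCV 4.12 (cv2) and the standard library are available. Lean on these libraries where they do the work, as an engineer would, in place of code of your own. Each camera call takes 0.05 s, during which the arm holds its last target.

## Working session

There is one attempt and no reset: what is moved stays moved. The work goes in short steps, each a Python script; the robot and the scene stay as the last script left them, time stands still between calls to the robot, and variables do not carry over. Pictures are saved under pics/ and viewed, and the job is handed in when it is done.

```bash
ls; mkdir -p pics; python3 - <<'E'
from rig import robot
import cv2,numpy as np
for n in("scene","top"):
    p,d=robot.grab_frame(n); cv2.imwrite(f"pics/{n}0.png",p[:,:,::-1]); np.savez(f"{n}0.npz",p=p,d=d)
    i=robot.camera_info(n); print(n,i)
print(robot.read_t(),robot.read_position(),robot.read_tcp_rot())
E
```

```text
pics
scene {'vfov': 47.76509864819956, 'cx': 323.29214616183395, 'cy': 237.31794743519652, 'view': array([[ 0.58218608, -0.81305449,  0.00132999, -0.25989196],
       [-0.40338874, -0.2902652 , -0.86776935,  0.31020681],
       [ 0.70592981,  0.50466673, -0.49696538,  0.96976332],
       [ 0.        ,  0.        ,  0.        ,  1.        ]])}
top {'vfov': 54.290130453090235, 'cx': 321.20265525264847, 'cy': 249.33529026849112, 'view': array([[ 0.00306408, -0.99982039,  0.01870279,  0.03108691],
       [-0.9971296 , -0.00446967, -0.07558162,  0.56326449],
       [ 0.07565164, -0.01841752, -0.9969642 ,  1.26574721],
       [ 0.        ,  0.        ,  0.        ,  1.        ]])}
0.1 [ 0.25380079 -0.6249541   0.19862234] [[-9.26537546e-01 -3.76201694e-01 -6.79401339e-04]
 [-3.76202286e-01  9.26536596e-01  1.33289745e-03]
 [ 1.28051925e-04  1.49057187e-03 -9.99998881e-01]]
```

View pics/scene0.png

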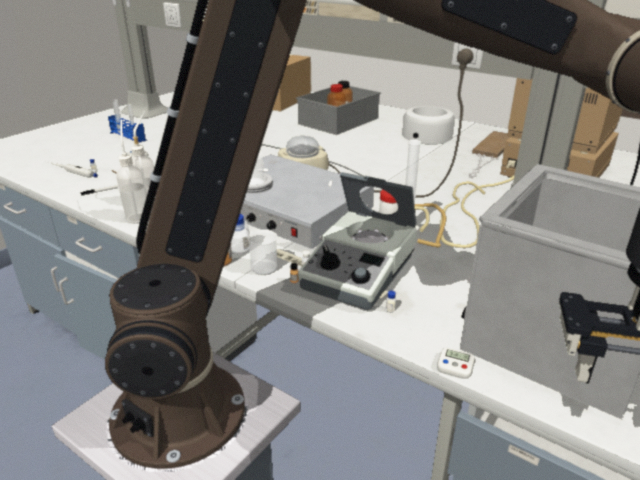

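View pics/top0.png

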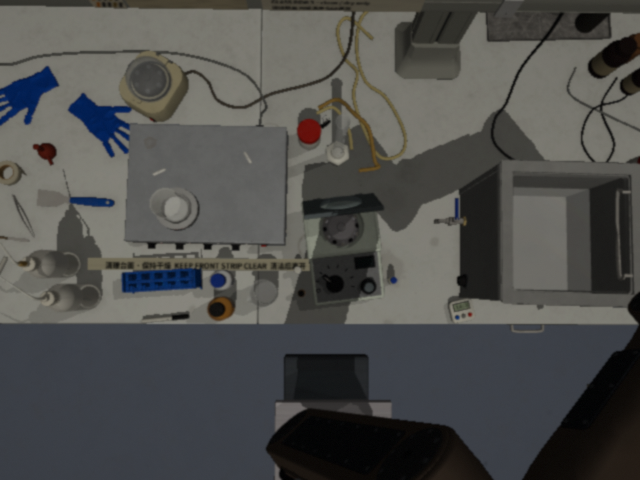

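The top view shows the centrifuge around (343,260), with the lid open at its rear edge, row ~205. The selector is at ~(335,284) and the button at ~(368,286). In the scene view it is around (350,260). I'll zoom in on both.

```bash
cat > h.py <<'E'
import numpy as np,cv2
from rig import robot
def cam(n):
    i=robot.camera_info(n); f=240/np.tan(np.radians(i["vfov"]/2)); return f,i["cx"],i["cy"],np.array(i["view"])
def back(n,u,v,d):
    f,cx,cy,V=cam(n); c=np.array([(u-cx)/f*d,(v-cy)/f*d,d]); return V[:3,:3].T@(c-V[:3,3])
def plane(n,u,v,p0,nn):
    f,cx,cy,V=cam(n); R=V[:3,:3]; o=-R.T@V[:3,3]; r=R.T@np.array([(u-cx)/f,(v-cy)/f,1]); return o+r*(np.dot(nn,np.array(p0)-o)/np.dot(nn,r))
def proj(n,P):
    f,cx,cy,V=cam(n); c=V[:3,:3]@np.array(P)+V[:3,3]; return np.array([cx+f*c[0]/c[2],cy+f*c[1]/c[2],c[2]])
def crop(n,src,x0,y0,w,h,s,out):
    p=np.load(src)["p"] if isinstance(src,str) else src
    c=cv2.resize(p[y0:y0+h,x0:x0+w],None,fx=s,fy=s,interpolation=cv2.INTER_CUBIC)
    c=np.clip(255*(c/255.)**.6,0,255).astype(np.uint8)
    for k in range(0,w,10):
        cv2.line(c,(k*s,0),(k*s,6 if k%50 else 14),(255,0,0),1)
        if (x0+k)%20==0: cv2.putText(c,str(x0+k),(k*s,24),0,.35,(255,0,0))
    for k in range(0,h,10):
        cv2.line(c,(0,k*s),(6,k*s),(255,0,0),1)
        if (y0+k)%20==0: cv2.putText(c,str(y0+k),(8,k*s+4),0,.35,(255,0,0))
    cv2.imwrite(out,c[:,:,::-1])
E
python3 - <<'E'
from h import *
crop("top","top0.npz",280,180,130,120,5,"pics/tz.png")
crop("scene","scene0.npz",270,160,160,160,4,"pics/sz.png")
d=np.load("top0.npz")["d"]
for u,v in [(310,262),(310,296),(380,296),(380,240),(343,196),(315,205),(370,205),(335,284),(368,286),(430,290),(345,310)]:
    print(u,v,d[v,u],back("top",u,v,d[v,u]).round(3))
E
```

```text
310 262 1.2236638 [0.525 0.064 0.081]
310 296 1.3022492 [ 0.435  0.064 -0.005]
380 296 1.2416486 [ 0.437 -0.122  0.06 ]
380 240 1.2220371 [ 0.583 -0.119  0.09 ]
343 196 1.177253 [ 0.689 -0.019  0.141]
315 205 1.1597525 [0.663 0.051 0.156]
370 205 1.1077765 [ 0.655 -0.078  0.21 ]
335 284 1.2032932 [ 0.468 -0.001  0.098]
368 286 1.2133945 [ 0.463 -0.087  0.089]
430 290 1.3075058 [ 0.452 -0.272 -0.003]
345 310 1.2913178 [ 0.397 -0.033  0.005]
```

View pics/tz.png

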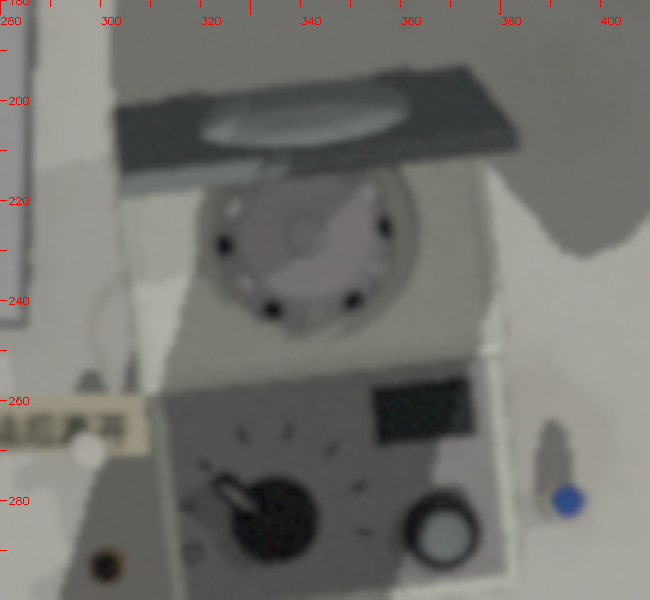

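View pics/sz.png

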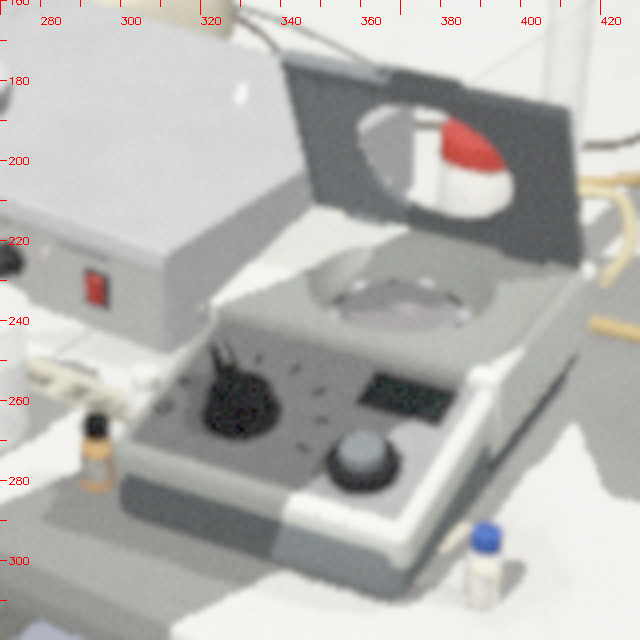

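The pointer stands at the second bar (tip ~(322,276); ring (316,290), bars (315,281), (319,273), (326,267), (336,266), (344,270)=fifth, (350,277), (351,286)). The lid leans back slightly. Next I'll measure the centrifuge pose.

```bash
cat > m.py <<'E'
from h import *
from scipy.optimize import least_squares
p=np.load("top0.npz")["p"]; d=np.load("top0.npz")["d"]
g=cv2.cvtColor(p,cv2.COLOR_RGB2GRAY)
bh=cv2.morphologyEx(g,cv2.MORPH_BLACKHAT,np.ones((7,7)))
seeds=[(316,290),(315,281),(319,273),(326,267),(336,266),(344,270),(350,277),(351,286)]
pts=[]
for u,v in seeds:
    w=bh[v-4:v+5,u-4:u+5].astype(float); w=np.clip(w-8,0,None); yy,xx=np.mgrid[v-4:v+5,u-4:u+5]
    pts.append((((w*xx).sum()/w.sum()),((w*yy).sum()/w.sum())))
pts=np.array(pts); pts[2]=seeds[2]; print(pts.round(1).tolist())
# panel normal from depth
P=[]
for u in range(312,375,2):
    for v in range(262,296,2):
        P.append(back("top",u,v,d[v,u]))
P=np.array(P)
# marks model: axis A(x,y), yaw; plane given by centrifuge: height at axis unknown (use depth)
# robust plane fit for local panel
m=np.median(P,0)
def pl(c): return P[:,2]-(c[0]+c[1]*(P[:,0]-.5)+c[2]*P[:,1])
r=least_squares(pl,[.07,.19,0],loss="cauchy",f_scale=.001); c=r.x
print("panel plane",c, "slope",np.hypot(c[1],c[2]),"dir yaw",np.degrees(np.arctan2(c[2],c[1])))
nn=np.array([-c[1],-c[2],1]);nn/=np.linalg.norm(nn); p0=np.array([.5,0,c[0]])
W=np.array([plane("top",u,v,p0,nn) for u,v in pts])
def frame(yaw):
    ex=np.array([np.cos(yaw)*np.cos(.2),np.sin(yaw)*np.cos(.2),np.sin(.2)]); ey=np.array([-np.sin(yaw),np.cos(yaw),0]); return ex,ey,np.cross(ex,ey)
def res(q):
    ex,ey,ez=frame(q[3]); o=[]
    for k in (0,1,3,4,5,6,7):
        a=np.radians(105-30*k); o.append(q[:3]+.048*(np.cos(a)*ex+np.sin(a)*ey)-W[k])
    return np.ravel(o)
r=least_squares(res,[.47,0,.075,.1],loss="soft_l1",f_scale=.002)
print("axis",r.x[:3],"yaw deg",np.degrees(r.x[3])); print((np.linalg.norm(res(r.x).reshape(-1,3),axis=1)*1000).round(1))
A=r.x[:3];yaw=r.x[3]
# x in centrifuge from height
xc=-.137+(A[2]-.061)/(.026/.134); print("axis x in centrifuge frame",xc)
# lid points
L=[]
for u in range(304,382,3):
    for v in range(190,218):
        q=back("top",u,v,d[v,u])
        if q[2]>.115: L.append(np.r_[u,v,q])
L=np.array(L)
ey=frame(yaw)[1]; exh=np.array([np.cos(yaw),np.sin(yaw),0])
X=(L[:,2:]-A)@exh; Y=(L[:,2:]-A)@ey
for lo in np.arange(.11,.24,.01):
    s=(L[:,4]>=lo)&(L[:,4]<lo+.01)
    if s.sum(): print(lo.round(2),s.sum(),np.percentile(X[s],[5,50,95]).round(3),np.percentile(Y[s],[0,100]).round(3))
# button & deck
for n,b in (("deck",[(315,250),(330,252),(365,246),(374,235)]),("btn",[(366,286),(367,288),(365,287)])):
    for u,v in b:
        q=back("top",u,v,d[v,u]); print(n,q.round(4),((q-A)@exh).round(4),((q-A)@ey).round(4))
E
python3 m.py
```

```text
[[318.1, 289.8], [317.2, 280.8], [319.0, 273.0], [328.0, 266.8], [337.3, 265.9], [345.8, 269.5], [351.3, 276.8], [352.4, 286.0]]
panel plane [0.07838747 0.19992365 0.02023056] slope 0.20094461980495554 dir yaw 5.778172982135557
axis [ 0.46945989 -0.00131706  0.07224066] yaw deg 6.82243919340083
[1.6 1.8 0.3 0.8 0.9 0.8 0.7]
axis x in centrifuge frame -0.07906737387543025
0.11 9 [0.214 0.216 0.217] [-0.123  0.048]
0.12 13 [0.21  0.212 0.215] [-0.122  0.056]
0.13 12 [0.205 0.207 0.209] [-0.12   0.056]
0.14 20 [0.201 0.208 0.216] [-0.118  0.056]
0.15 25 [0.197 0.201 0.21 ] [-0.124  0.057]
0.16 27 [0.192 0.2   0.207] [-0.122  0.057]
0.17 27 [0.189 0.195 0.202] [-0.126  0.057]
0.18 38 [0.184 0.189 0.197] [-0.125  0.058]
0.19 42 [0.18  0.185 0.193] [-0.124  0.058]
0.2 60 [0.175 0.178 0.187] [-0.121  0.044]
0.21 38 [0.17  0.172 0.178] [-0.118  0.059]
0.22 104 [0.157 0.163 0.169] [-0.116  0.06 ]
0.23 29 [0.158 0.162 0.166] [-0.088  0.046]
deck [0.5554 0.0507 0.0989] 0.0915 0.0414
deck [0.5504 0.0119 0.0994] 0.0819 0.0035
deck [ 0.5666 -0.0789  0.0969] 0.0872 -0.0886
deck [ 0.5956 -0.1027  0.0949] 0.1132 -0.1157
btn [ 0.4632 -0.0823  0.086 ] -0.0159 -0.0797
btn [ 0.458  -0.0847  0.0879] -0.0213 -0.0814
btn [ 0.4606 -0.0796  0.0872] -0.0181 -0.0767
```

```bash
python3 - <<'E'
from h import *
d=np.load("top0.npz")["d"]
def pr(u,v): print(u,v,back("top",u,v,d[v,u]).round(3))
print("box");[pr(*q) for q in [(505,165),(505,300),(465,180),(470,295),(620,302),(565,230)]]
print("supply/bottle");[pr(*q) for q in [(280,180),(280,235),(308,130),(337,153),(337,110),(427,40),(220,305),(218,280),(264,290),(297,270),(301,293),(393,280),(460,310)]]
A=np.array([.4695,-.0013,.0722]);yaw=np.radians(6.3)
ex=np.array([np.cos(yaw)*np.cos(.2),np.sin(yaw)*np.cos(.2),np.sin(.2)]); ey=np.array([-np.sin(yaw),np.cos(yaw),0]); ez=np.cross(ex,ey)
exh=np.array([np.cos(yaw),np.sin(yaw),0]);Z=np.array([0,0,1.])
q=robot.read_qpos();print(q)
def R(tx,tz): tz=np.array(tz);return np.c_[tx,np.cross(tz,tx),tz]
for s in(1,-1):
  print(s,"lid",robot.ik(A+.19*exh-.07*ey+np.array([0,0,.2]),R(s*exh,-Z)))
  print("btn tilt",robot.ik(A-.018*exh-.08*ey+.03*ez,R(s*ex,-ez)),"btn vert",robot.ik(A-.018*exh-.08*ey+.03*Z,R(s*exh,-Z)))
  for ang in(45,0,-45):
    a=np.radians(ang)
    for nm,X,N in(("tilt",ex,ez),("vert",exh,Z)):
      px=np.cos(a)*X+np.sin(a)*ey; py=np.cross(N,px)
      print(ang,nm,robot.ik(A+.043*px+.016*py+.008*ez,R(s*py,-N)))
E
```

```text
box
505 165 [ 0.726 -0.359  0.315]
505 300 [ 0.435 -0.353  0.31 ]
465 180 [ 0.764 -0.375  0.   ]
470 295 [ 0.441 -0.345  0.112]
620 302 [ 0.431 -0.599  0.313]
565 230 [ 0.603 -0.568  0.163]
supply/bottle
280 180 [0.74  0.143 0.089]
280 235 [0.595 0.142 0.086]
308 130 [0.878 0.071 0.081]
337 153 [ 0.824 -0.008  0.053]
337 110 [ 0.96  -0.011  0.012]
427 40 [ 1.115 -0.244  0.113]
220 305 [0.415 0.287 0.124]
218 280 [0.477 0.299 0.097]
264 290 [0.451 0.191 0.001]
297 270 [0.505 0.098 0.046]
301 293 [0.444 0.087 0.05 ]
393 280 [ 0.479 -0.159  0.052]
460 310 [ 0.398 -0.349  0.016]
[-5.13882633e+01  2.05873628e+01  6.40095617e-01 -1.83309801e-02
 -7.01367002e+01 -1.65068599e+01]
1 lid [ 12.39267961  17.98350494   6.3269299    0.         -78.34342496
  83.90732039]
btn tilt [ 15.92921984  -1.67585908 -43.53908367   3.17448764 -36.87711283
  78.01894798] btn vert [ 14.01200281   6.16514898 -32.49007047   0.         -51.34478056
  82.28799719]
45 tilt [  32.70636091    1.76336929  -45.48925466    9.38522372  -32.8075012
 -168.85857211]
45 vert [  28.32524212    9.3176478   -32.19724462    0.  
[... 499 characters left out ...]
21984   -1.67585908  -43.53908367    3.17448764  -36.87711283
 -101.98105202] btn vert [ 14.01200281   6.16514898 -32.49007047   0.         -51.34478056
 -97.71200281]
45 tilt [ 32.70636091   1.76336929 -45.48925466   9.38522372 -32.8075012
  11.14142789]
45 vert [ 28.32524212   9.3176478  -32.19724462   0.         -48.48510757
  22.97475788]
0 tilt [ 27.7375919    3.91217428 -41.6104345    7.45753647 -34.01744553
 -27.2402463 ]
0 vert [ 24.27929079  11.58838871 -29.21645192   0.         -49.19515937
 -17.97929079]
-45 tilt [ 22.95876306   4.25598295 -40.61809606   5.80457054 -34.27269196
 -66.14649358]
-45 vert [ 20.23493543  11.80780768 -28.9208077    0.         -49.27138462
 -58.93493543]
```

```bash
cat > g.py <<'E'
from h import *
A=np.array([.4695,-.0013,.0722]);yaw=np.radians(6.5)
ex=np.array([np.cos(yaw)*np.cos(.2),np.sin(yaw)*np.cos(.2),np.sin(.2)]); ey=np.array([-np.sin(yaw),np.cos(yaw),0]); ez=np.cross(ex,ey)
exh=np.array([np.cos(yaw),np.sin(yaw),0]);Z=np.array([0,0,1.])
def R(tx,tz): tz=np.array(tz);return np.c_[tx,np.cross(tz,tx),tz]
H=A+.220*exh-.083*ey; H[2]=.095
def lidtcp(t,r=.130): return H+exh*(-r*np.cos(t)+.008*np.sin(t)+.0095)+Z*(r*np.sin(t)+.008*np.cos(t))
RL=R(-exh,-Z)
def snap(tag,*c):
    for n in c:
        p,d=robot.grab_frame(n); np.savez(f"{n}{tag}.npz",p=p,d=d); cv2.imwrite(f"pics/{n}{tag}.png",p[:,:,::-1])
E
python3 - <<'E'
from g import *
robot.move_gripper(0.0)
p=robot.read_position(); robot.servo_line([p[0],p[1],.42],speed=.25); print(robot.read_t())
w=lidtcp(1.4); robot.goto([w[0],w[1],.40],RL); print(robot.read_t())
robot.servo_line(w,speed=.15); print(robot.read_t(),robot.read_position(),w,robot.read_force())
snap("1","scene","top")
crop("scene","scene1.npz",270,120,180,150,4,"pics/sz1.png")
crop("top","top1.npz",280,160,130,140,4,"pics/tz1.png")
E
```

```text
2.5583
5.1
6.4167 [ 0.69336813 -0.05945964  0.22559602] [ 0.69279983 -0.05939519  0.2244682 ] [ 0.4703906   0.17498274 -0.12385892]
```

View pics/sz1.png

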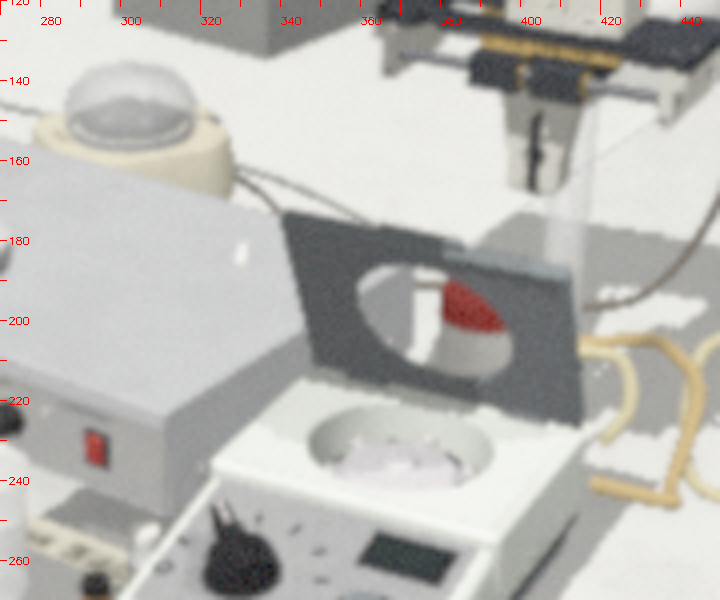

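View pics/tz1.png

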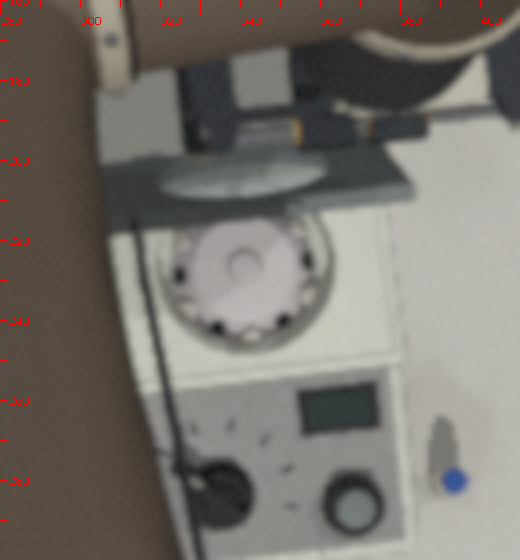

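The shut fingers (scene tip ~(402,167)) hover behind and above the untouched lid, whose front edge runs from (340,173) to (408,187). Now I'll push it along the arc.

```bash
python3 - <<'E'
from g import *
for t in list(np.arange(1.2,0.05,-.15))+[0.05,0.0,-.02]:
    robot.servo_line(lidtcp(t),speed=.09)
    f=robot.read_force(); print(round(t,2),round(robot.read_t(),2),np.round(f,1),(robot.read_position()-lidtcp(t)).round(4))
    if t<.06 and f[2]>12: break
snap("2","scene")
crop("scene","scene2.npz",270,120,180,150,4,"pics/sz2.png")
E
```

```text
1.2 6.96 [ 0.1  0.4 -0.2] [ 0.0002 -0.      0.0007]
1.05 7.33 [0.1 0.4 0.1] [ 0.0004 -0.      0.0003]
0.9 7.69 [ 0.7 -0.   0.6] [ 0.0004 -0.      0.0003]
0.75 8.06 [-9.6  1.4 13.2] [-0.0008 -0.0006  0.0021]
0.6 8.43 [-29.8   2.7  34.3] [-0.0054 -0.0015  0.0036]
0.45 8.79 [-51.4   3.2  42.6] [-0.0138 -0.0028  0.0013]
0.3 9.16 [-62.7   0.4  35.9] [-0.0218 -0.0038 -0.0032]
0.15 9.53 [-66.4  -2.5  22.8] [-0.0273 -0.0045 -0.0072]
0.05 9.82 [-67.8  -4.3  15. ] [-0.03   -0.0048 -0.0091]
```

View pics/sz2.png

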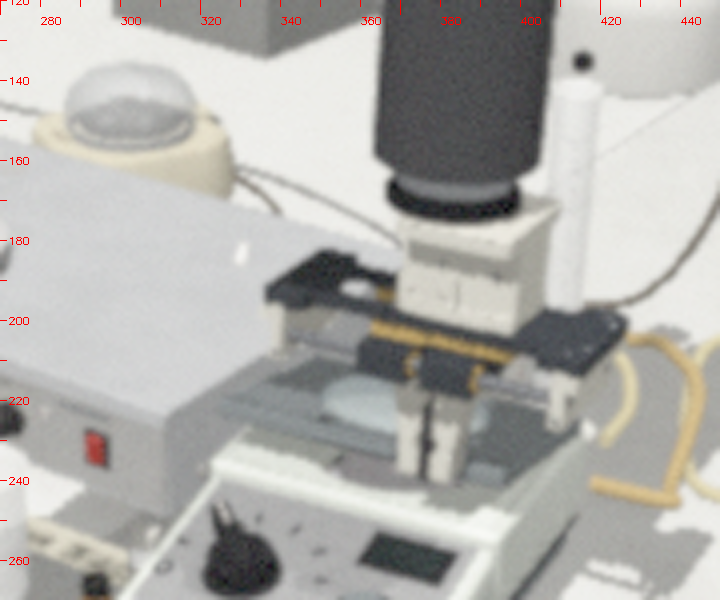

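The tip slipped over the lid's front edge: scene tip at ~(375,240) is in front of the part-shut lid, whose edge runs (325,220)–(400,238). The lid is now wedged against the finger. I'll back off toward the operator, then up, and measure again.

```bash
python3 - <<'E'
from g import *
p=robot.read_position(); print(p,robot.read_force().round(1),(p-A)@exh)
robot.servo_line(p-.012*exh+.004*Z,speed=.06); print(robot.read_position(),robot.read_force().round(1))
robot.servo_line(p-.03*exh+.01*Z,speed=.06); print(robot.read_position(),robot.read_force().round(1))
robot.servo_line(p-.03*exh+.13*Z,speed=.15); print(robot.read_force().round(1),robot.read_t())
q=p+.09*exh+.17*Z; robot.servo_line(q,speed=.2)
snap("3","scene","top");print(robot.read_t(),robot.read_force().round(1))
crop("scene","scene3.npz",270,120,180,150,4,"pics/sz3.png")
crop("top","top3.npz",280,160,130,140,4,"pics/tz3.png")
d=np.load("top3.npz")["d"]
for u,v in [(310,225),(310,215),(310,205),(375,205),(375,215),(375,222),(345,230),(345,240)]:
    b=back("top",u,v,d[v,u]); print(u,v,((b-A)@exh).round(3),((b-A)@ey).round(3),b[2].round(3))
E
```

```text
[ 0.5483334  -0.07720647  0.10041776] [-68.1  -3.1  15.8] 0.06973379330317209
[ 0.53727476 -0.07837507  0.10473741] [ 0.3 -0.7  0.1]
[ 0.51851832 -0.08059405  0.1108489 ] [ 0.5  1.2 -0.2]
[-0.2 -0.2 -0.5] 12.1417
13.025 [-0.4  0.4 -0.1]
310 225 0.155 0.048 0.118
310 215 0.098 0.051 0.67
310 205 0.105 0.05 0.705
375 205 0.121 -0.057 0.549
375 215 0.126 -0.08 0.386
375 222 0.144 -0.117 0.125
345 230 0.131 -0.038 0.134
345 240 0.105 -0.035 0.141
```

View pics/sz3.png

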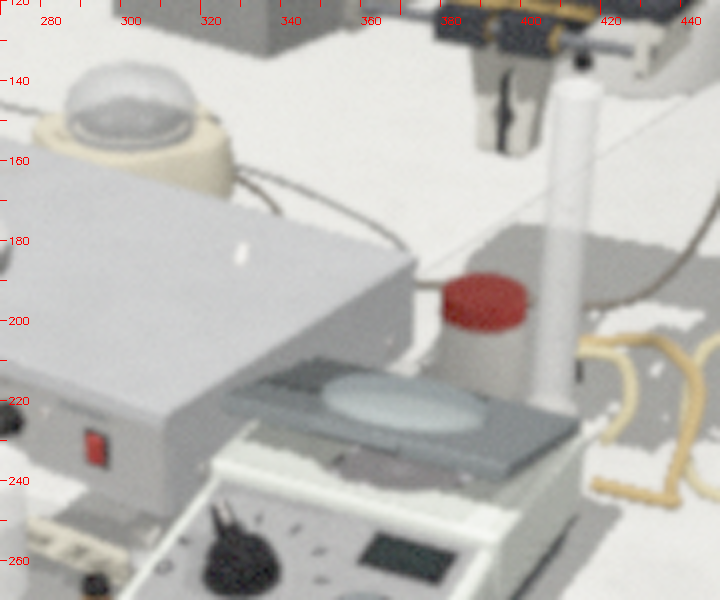

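View pics/tz3.png

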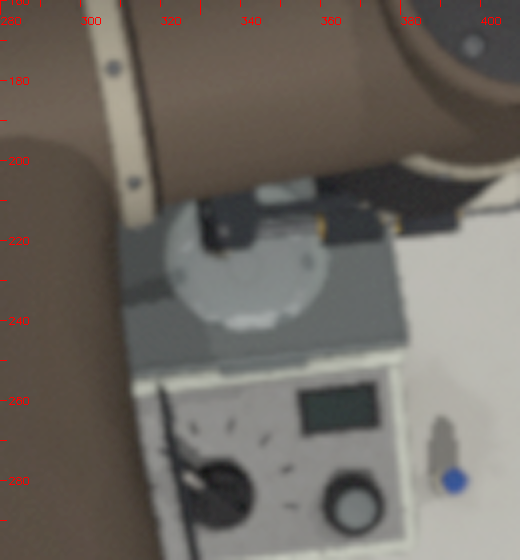

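The lid now stands at about 0.3 rad and is still on its hinge. Nothing else has moved. Now I'll press straight down on the frame beside the dome, further back from the edge.

```bash
python3 - <<'E'
from g import *
B=A+.107*exh-.090*ey; B[2]=0
robot.servo_line(B+.165*Z,speed=.15)
for z in [.145,.135,.125,.118,.112,.108,.105,.103,.101,.099]:
    robot.servo_line(B+z*Z,speed=.06); f=robot.read_force(); print(z,np.round(f,1),robot.read_position()[2].round(4))
    if f[2]>15: break
robot.servo_line(B+.165*Z,speed=.15)
w=B-.05*exh+.2*Z
print(robot.read_t())
snap("4","scene","top")
crop("scene","scene4.npz",270,120,180,150,4,"pics/sz4.png")
d=np.load("top4.npz")["d"]
for u,v in [(320,250),(340,252),(360,248),(370,246),(374,235)]:
    b=back("top",u,v,d[v,u]); print(u,v,((b-A)@exh).round(3),((b-A)@ey).round(3),b[2].round(3))
E
```

```text
0.145 [-0.4 -0.8  0.3] 0.1445
0.135 [-0.4  0.6  0.7] 0.1345
0.125 [ 0.   0.2 -0.7] 0.1245
0.118 [0.7 0.5 1. ] 0.1175
0.112 [-0.2  0.2 -0.7] 0.1115
0.108 [0.8 0.6 0.2] 0.1078
0.105 [-0.6 -0.   0. ] 0.1048
0.103 [ 0.2 -0.5  0.6] 0.1029
0.101 [ 0.3 -0.1  0.2] 0.1009
0.099 [-0.5 -0.1  0.1] 0.0988
17.4333
320 250 0.054 0.041 0.601
340 252 0.066 -0.008 0.298
360 248 0.072 -0.056 0.269
370 246 0.074 -0.077 0.28
374 235 0.068 -0.043 0.599
```

View pics/sz4.png

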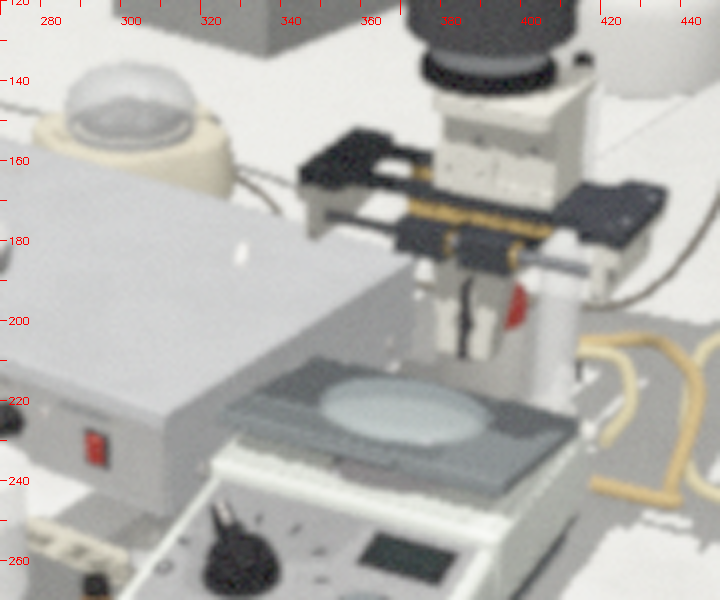

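The lid came further down but never bottomed out: there was no force even at z=0.099. I'll press on until I feel the stop.

```bash
python3 - <<'E'
from g import *
print(proj("scene",robot.read_position()))
B=A+.107*exh-.090*ey; B[2]=0
robot.servo_line(B+.108*Z,speed=.15)
for z in [.100,.097,.094,.091,.088,.085,.082]:
    robot.servo_line(B+z*Z,speed=.06); f=robot.read_force(); print(z,np.round(f,1),robot.read_position()[2].round(4))
    if f[2]>15: break
snap("5","scene")
robot.servo_line(B+.165*Z,speed=.2)
print(robot.read_t())
snap("6","scene")
p=np.r_[np.load("scene5.npz")["p"][180:280],np.load("scene6.npz")["p"][180:280]]
crop("scene",p,270,0,180,200,4,"pics/sz5.png")
E
```

```text
[385.52353726 218.00887886   1.26182944]
0.1 [-0.2  0.6 -0.2] 0.1002
0.097 [0.1 0.4 0.7] 0.0971
0.094 [ 0.1 -0.9 -0.4] 0.0938
0.091 [ 0.3 -0.8  0.3] 0.0907
0.088 [0.5 0.7 0.6] 0.0877
0.085 [-0.8 -0.4  0.5] 0.0847
0.082 [0.2 0.8 0.7] 0.0818
20.4667
```

View pics/sz5.png

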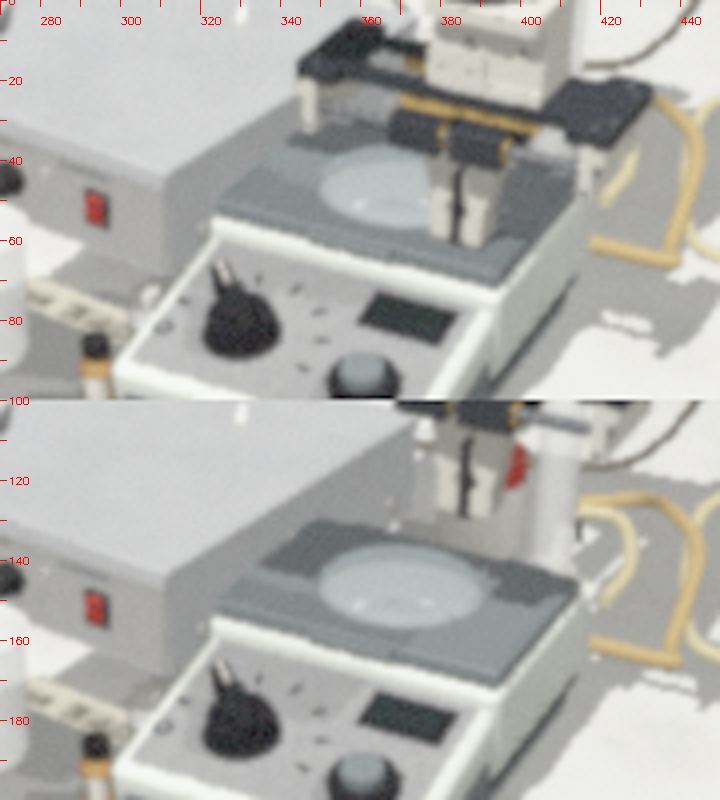

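The lid is nearly shut, but the visible fingertip (scene6 ~(383,209)) sits above the projected TCP (385,218). I'll measure where the fingertips really are.

```bash
python3 - <<'E'
from g import *
P=robot.read_position(); Rt=robot.read_tcp_rot(); print(P,robot.read_grip_width()); print(Rt.round(3))
z=np.load("scene6.npz"); d=z["d"]
crop("scene",z["p"],350,170,60,60,10,"pics/tip.png")
for v in range(180,224,3):
    print(v,[ (d[v,u].round(3), tuple((Rt.T@(back("scene",u,v,d[v,u])-P)).round(3)) ) for u in (378,383,388)])
E
```

```text
[ 0.58551641 -0.07854478  0.16463367] 0.008297885087638101
[[-0.994 -0.113 -0.001]
 [-0.113  0.994  0.   ]
 [ 0.001  0.    -1.   ]]
180 [(np.float32(1.181), (np.float64(0.04), np.float64(0.008), np.float64(-0.108))), (np.float32(1.18), (np.float64(0.035), np.float64(-0.002), np.float64(-0.109))), (np.float32(1.17), (np.float64(0.039), np.float64(-0.015), np.float64(-0.113)))]
183 [(np.float32(1.186), (np.float64(0.038), np.float64(0.008), np.float64(-0.101))), (np.float32(1.193), (np.float64(0.027), np.float64(0.001), np.float64(-0.098))), (np.float32(1.176), (np.float64(0.037), np.float64(-0.015), np.float64(-0.105)))]
186 [(np.float32(1.221), (np.float64(0.011), np.float64(0.019), np.float64(-0.08))), (np.float32(1.219), (np.float64(0.008), np.float64(0.008), np.float64(-0.082))), (np.float32(1.17), (np.float64(0.044), np.float64(-0.018), np.float64(-0.101)))]
189 [(np.float32(1.226), (np.float64(0.01), np.float64(0.019), np.float64(-0.072))), (np.float32(1.217), (np.float64(0.012), np.float64(0.006), np.float64(-0.076))), (np.float32(1.227), (np.float64(-0.002), np.float64(-0.0), 
[... 2041 characters left out ...]
0.111), np.float64(0.065), np.float64(0.063))), (np.float32(1.602), (np.float64(-0.281), np.float64(0.12), np.float64(0.154))), (np.float32(1.588), (np.float64(-0.276), np.float64(0.103), np.float64(0.148)))]
219 [(np.float32(1.363), (np.float64(-0.074), np.float64(0.049), np.float64(0.05))), (np.float32(1.367), (np.float64(-0.083), np.float64(0.04), np.float64(0.052))), (np.float32(1.384), (np.float64(-0.103), np.float64(0.034), np.float64(0.06)))]
222 [(np.float32(1.352), (np.float64(-0.061), np.float64(0.044), np.float64(0.052))), (np.float32(1.349), (np.float64(-0.065), np.float64(0.032), np.float64(0.05))), (np.float32(1.357), (np.float64(-0.077), np.float64(0.024), np.float64(0.054)))]
```

View pics/tip.png

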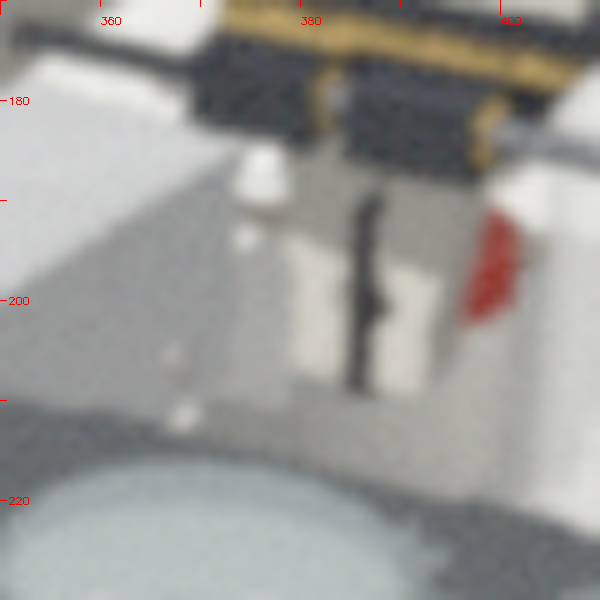

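```bash
python3 - <<'E'
from g import *
p0=np.array([.25380079,-.6249541,.19862234]);print(proj("scene",p0),proj("scene",p0+[0,0,.026]))
print(proj("scene",[.69337,-.05946,.2256]))
y=np.array([-.376,.9265,0])
for s in(.044,-.044): print(proj("scene",p0+s*y),proj("scene",p0+s*y+[0,0,.026]))
z=np.load("scene0.npz"); crop("scene",z["p"],550,280,90,120,6,"pics/st.png")
z=np.load("scene1.npz"); crop("scene",z["p"],360,110,90,70,8,"pics/st1.png")
print(robot.read_qpos())
E
```

```text
[615.58368159 397.28990585   0.7348269 ] [620.84125342 383.2127038    0.7219058 ]
[402.48068261 176.41068256   1.317111  ]
[580.9117504  391.61658766   0.74372124] [585.49230795 377.61040629   0.73080014]
[651.10523436 403.10224639   0.72593256] [657.0721078  388.95477113   0.71301146]
[ 1.12893340e+01  1.41385456e+01 -1.31197032e+01 -2.42008684e-02
 -6.27729873e+01 -9.47881317e+01]
```

View pics/st.png

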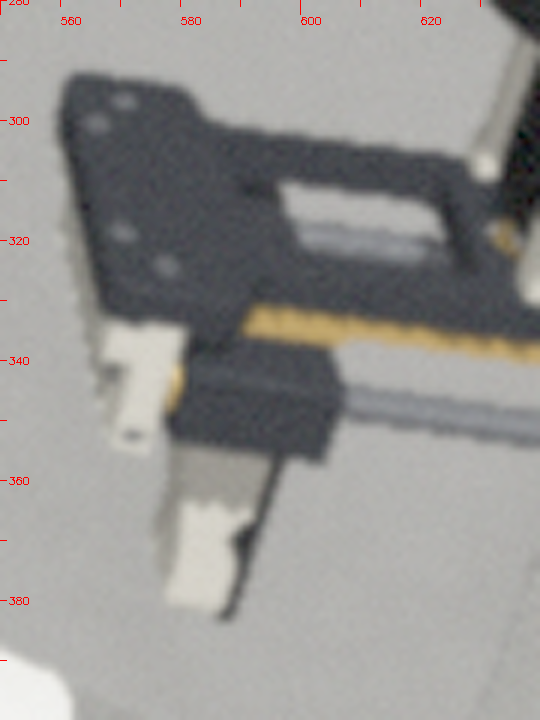

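View pics/st1.png

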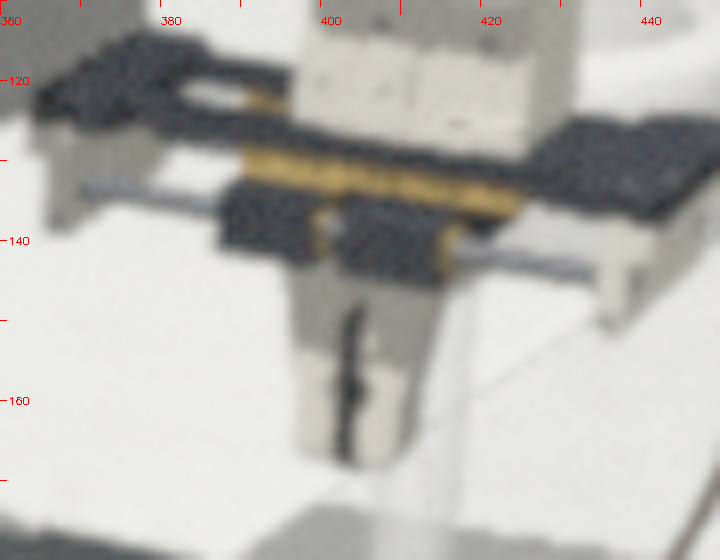

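The offset was there from the start: the real fingertips end about 22–26 mm short of the reported TCP. The shut pair is about 28 × 22 mm. I'll finish shutting the lid until it bottoms out, which also calibrates the offset.

```bash
python3 - <<'E'
from g import *
B=A+.107*exh-.090*ey; B[2]=0
robot.servo_line(B+.088*Z,speed=.25)
for z in [.081,.079,.077,.075,.073,.071,.069,.067]:
    robot.servo_line(B+z*Z,speed=.08); f=robot.read_force(); print(z,np.round(f,1),robot.read_position()[2].round(4))
    if f[2]>14: break
robot.servo_line(B+.15*Z,speed=.3)
print(robot.read_t())
snap("7","scene","top")
crop("scene","scene7.npz",270,180,150,120,5,"pics/sz7.png")
d=np.load("top7.npz")["d"]
for u,v in [(325,250),(340,251),(355,249),(370,246),(374,243),(374,238)]:
    b=back("top",u,v,d[v,u]); print(u,v,((b-A)@exh).round(3),((b-A)@ey).round(3),b[2].round(3))
E
```

```text
0.081 [-0.3 -0.1 -0.3] 0.0819
0.079 [ 0.9 -0.  -0. ] 0.0795
0.077 [-2.8  1.7  7.8] 0.0781
0.075 [-7.5  2.6 21.3] 0.0779
22.375
325 250 0.054 0.033 0.584
340 251 0.051 0.009 0.564
355 249 0.082 -0.06 0.111
370 246 0.075 -0.079 0.265
374 243 0.058 -0.045 0.571
374 238 0.064 -0.045 0.582
```

View pics/sz7.png

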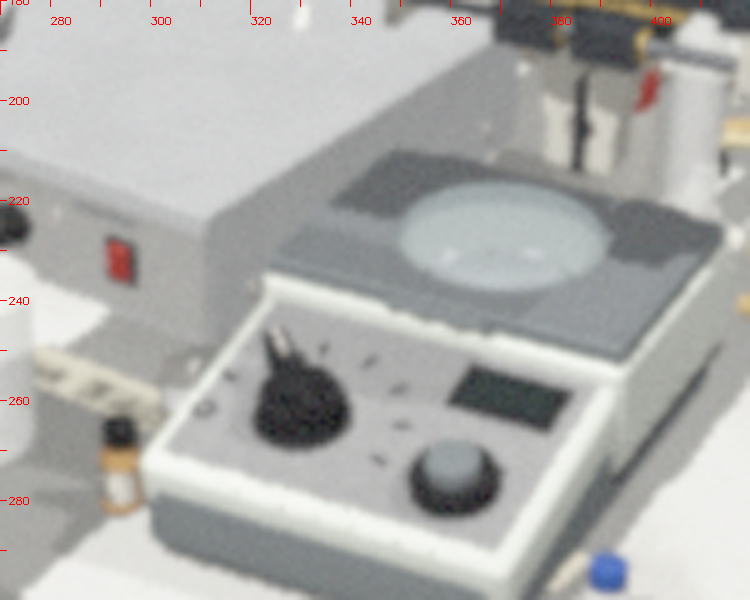

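The lid is shut: it bottomed at 21 N and is flush in the picture, and TCP z 0.078 against a top face of 0.103 gives a tip offset of 25 mm. Now the selector.

```bash
cat >> g.py <<'E'
OFF=.025
def sel(phi,h=.008,gap=0.0,r=.036):
    a=np.radians(phi); px=np.cos(a)*ex+np.sin(a)*ey; py=np.cross(ez,px)
    return A+r*px+(.017+gap)*py+(h-OFF)*ez, R(-py,-ez)
E
python3 - <<'E'
from g import *
for f in (72,45,0,-43): 
    p,o=sel(f); assert robot.ik(p,o) is not None
robot.servo_line(robot.read_position()+.05*Z-.05*exh,speed=.25)
robot.goto(*sel(72,h=.06)); print(robot.read_t())
p,o=sel(72); robot.servo_line(p,o,speed=.1); print(robot.read_t(),robot.read_force().round(1))
snap("8","scene")
crop("scene","scene8.npz",270,180,150,120,5,"pics/sz8.png")
E
```

```text
24.9
25.5667 [ 0.1  0.  -0.4]
```

View pics/sz8.png

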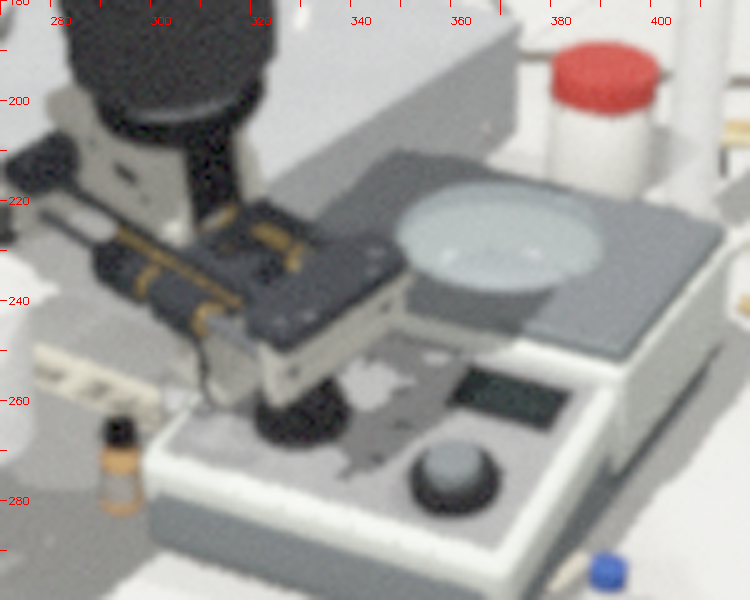

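The gripper is over the left of the hub, force is nil, and the bystanders are clear. Now I push clockwise.

```bash
python3 - <<'E'
from g import *
for f in [62,52,42,32,22,12,2,-8,-18,-26,-34,-40,-43]:
    p,o=sel(f); robot.servo_line(p,o,speed=.05); F=robot.read_force(); print(f,np.round(F,1),round(robot.read_t(),2))
    if np.linalg.norm(F)>35: print("STOP");break
p,o=sel(-38,h=.008,gap=.006); robot.servo_line(p,o,speed=.06)
p,o=sel(-38,h=.08,gap=.006); robot.servo_line(p,o,speed=.2)
robot.servo_line(robot.read_position()+.1*exh-.04*ey+.02*Z,speed=.3)
print(robot.read_t())
snap("9","scene","top")
crop("scene","scene9.npz",270,180,150,120,5,"pics/sz9.png");crop("top","top9.npz",290,180,120,120,5,"pics/tz9.png")
E
```

```text
62 [0.6 0.2 0.6] 25.94
52 [0.6 0.5 1. ] 26.27
42 [-1.1  2.1  0.3] 26.59
32 [-0.2  0.5 -0.1] 26.92
22 [ 0.9  0.5 -0.1] 27.24
12 [-1.9  3.5  0.6] 27.57
2 [ 1.2  1.  -0.2] 27.89
-8 [-0.2  0.3 -0.2] 28.22
-18 [-1.3  3.1  0.4] 28.54
-26 [ 0.1 -0.4  0.6] 28.83
-34 [-0.1 -1.   0.7] 29.12
-40 [ 1.   0.7 -0.2] 29.38
-43 [-0.2  4.6 -0.6] 29.63
30.9667
```

View pics/sz9.png

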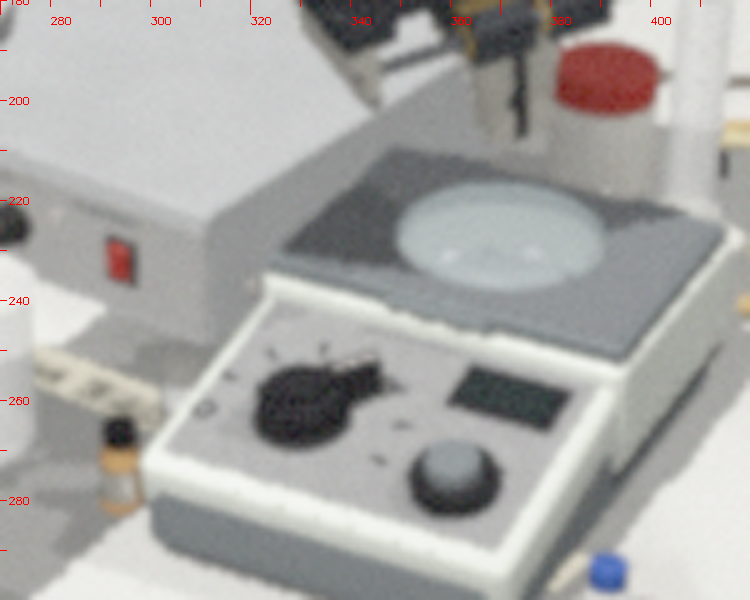

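View pics/tz9.png

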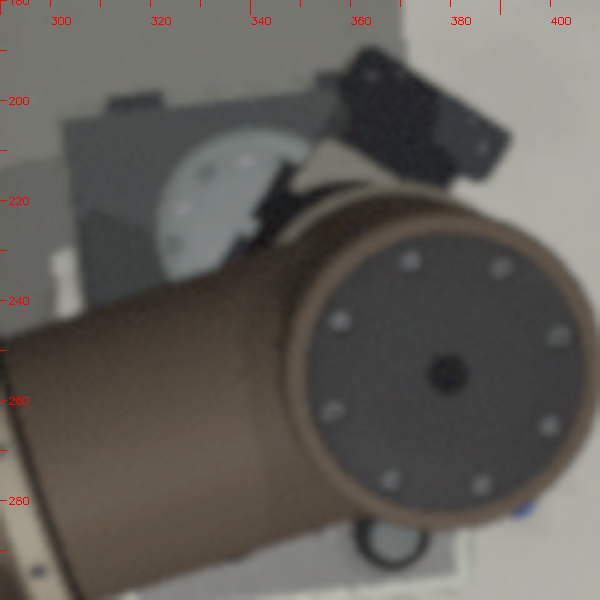

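```bash
python3 - <<'E'
from g import *
for k in range(2,7):
    a=np.radians(105-30*k); q=np.cos(a)*ex+np.sin(a)*ey
    print(k,"mark",proj("scene",A+.048*q)[:2].round(1),"tiptop",proj("scene",A+.04*q+.026*ez)[:2].round(1),"line30",proj("scene",A+.03*q+.026*ez)[:2].round(1))
d=np.load("top0.npz");p=d["p"];s=np.load("scene9.npz")
crop("scene",s["p"],300,230,100,70,8,"pics/k.png")
# button centre: top0 light disc
g=cv2.cvtColor(p,cv2.COLOR_RGB2GRAY); roi=g[275:300,355:380]; print(roi[::3,::2])
sp=s["d"]; P=[(plane("scene",u,v,A+.017*ez,ez)-A) for u,v in [(359,272)]]; print([(x@ex,x@ey) for x in P])
P=[(plane("top",u,v,A+.017*ez,ez)-A) for u,v in [(366.3,287)]]; print([(x@ex,x@ey) for x in P])
E
```

```text
2 mark [323.8 249.8] tiptop [323.7 243.6] line30 [324.9 246.2]
3 mark [334.1 248.9] tiptop [332.4 242.9] line30 [331.5 245.6]
4 mark [343.3 251.6] tiptop [340.2 245.1] line30 [337.3 247.3]
5 mark [349.  257.1] tiptop [345.  249.7] line30 [340.9 250.8]
6 mark [349.7 264.3] tiptop [345.5 255.6] line30 [341.3 255.3]
[[ 37  37  37  39  37  41  70  76  77  78  77  77 103]
 [ 38  37  38  38  36  27  20  22  31  57  76  76  93]
 [ 37  37  36  25   6   5  11  11  10  23  63  75  90]
 [ 37  35  25   7   6  31  55  57  50  22  30  71  84]
 [ 35  32  22   6  16  53  59  60  58  42  28  71  78]
 [ 35  33  28  28  15  39  59  60  51  26  52  76  79]
 [ 36  35  39  61  55  37  25  27  44  67  75  76  79]
 [ 36  39  59  82  83  87  99 109 108 119 127 130 130]
 [ 65  75 121 123 124 126 122 115 115 120 126 125 122]]
[(np.float64(-0.01801815971300459), np.float64(-0.08591251282534258))]
[(np.float64(-0.015044460627178922), np.float64(-0.08027718724431364))]
```

View pics/k.png

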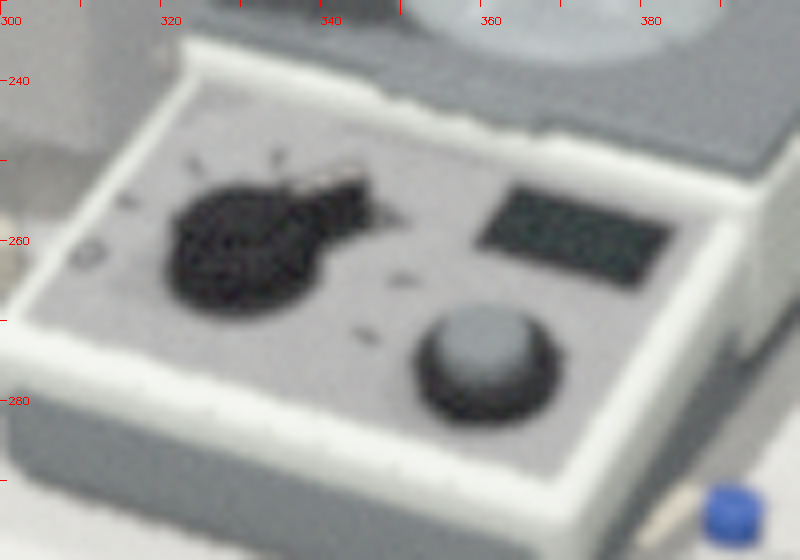

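The pointer's tip (344,252) points at the fifth bar (348,257). Bars 6 and 7 are free at (350,265) and (345,272), and the lid is flush. The button is at (−16.5, −85.5) mm from the axis, and the two views agree. Now I press it.

```bash
python3 - <<'E'
from g import *
S=A-.0165*ex-.0855*ey; O=R(-ex,-ez)
def b(h): return S+(h-OFF)*ez
robot.goto(b(.07),O); print(robot.read_t())
robot.servo_line(b(.022),speed=.1)
for h in [.018,.016,.014,.013,.012,.011,.010,.009,.008]:
    robot.servo_line(b(h),speed=.03); F=robot.read_force(); print(h,np.round(F,1),((robot.read_position()-S)@ez+OFF).round(4))
    if F@ez>9: break
robot.dwell(.4)
snap("10","scene")
robot.servo_line(b(.08),speed=.15)
robot.servo_line(robot.read_position()+.09*Z+.1*exh,speed=.25); print(robot.read_t(),robot.read_force().round(1))
snap("11","scene","top")
crop("scene","scene11.npz",290,220,110,80,7,"pics/k11.png")
crop("scene","scene10.npz",290,200,110,85,7,"pics/k10.png")
E
```

```text
31.9083
0.018 [ 0.  -0.3 -0.1] 0.0182
0.016 [-0.8 -0.1  2.1] 0.0162
0.014 [-0.1  0.2  3.1] 0.0141
0.013 [ 1.4 -0.6  3.7] 0.0131
0.012 [-3.6  1.7 13.4] 0.0126
35.5583 [-0.6  0.6 -0.2]
```

View pics/k11.png

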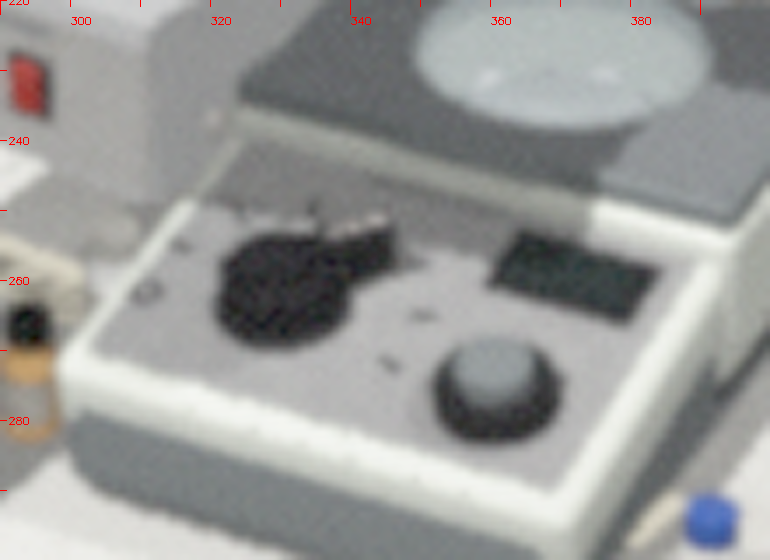

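View pics/k10.png

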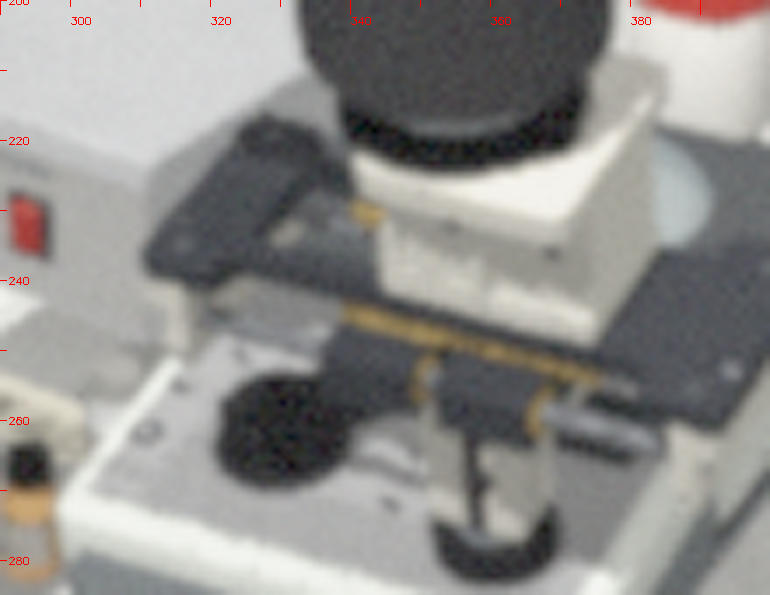

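View pics/scene11.png

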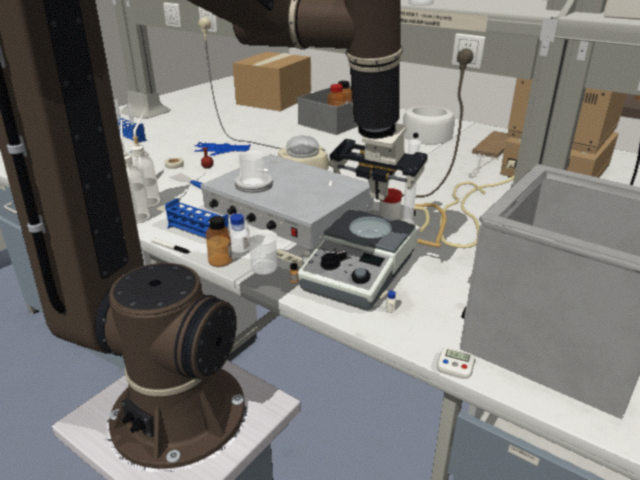

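The button went through its travel (contact at 17 mm, spring at 2–4 N, hard stop at 12.6 mm with 13 N) and is out again. The pointer is at five, the lid is flush, and the vials, beaker, bottles, rack and timer all stand. The arm is clear, so I'm handing in.

```bash
python3 -c "
from rig import robot
print(robot.read_force().round(1)); robot.job_done(); print(robot.read_t())"
```

```text
[ 0.7 -0.9 -0.8]
the job is handed in; nothing more can be done
the job is handed in; nothing more can be done
```

I pushed the lid shut, pushed the selector pointer clockwise from the second to the fifth click, then pressed the start button in and let it come out. The job was handed in at about 36 s.

**Last checks:**
- **Lid:** it bottomed out at 21 N and lies flush in the last picture.
- **Selector:** three click forces were felt on the way round, and the pointer tip lines up with the fifth bar.
- **Start button:** it reached its stop (12.6 mm above the panel, 13 N) and stands out again.
- **Bystanders:** those I can see stand upright where they were, judged by eye only. The white-capped vial I could not pick out.
- **Arm:** clear of everything, with only noise on the force reading.

**What went wrong or disagreed:**
- **First lid push:** the fingertip slipped over the lid's front edge and wedged against it. The wrist reading reached about 68 N, below the 120 N limit. I backed off and shut the lid from above.
- **Fingertip position:** the real fingertips end about 25 mm short of the reported TCP, seen in the pictures and confirmed at the lid and the button. I corrected for this in the last lid press, the selector push and the button press.
- **Possible failure on the lid rule:** if the judge takes the grasp point from the reported TCP, it dipped into the forbidden zone at the lid while I pressed it shut. Taken from the real fingertips, it stayed about 19 mm above the lid.

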